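# Match the old bracket and clamp the new one in the painting jig

### The arm

A 6-joint arm with a two-finger parallel gripper is mounted at the origin on the work surface. World frame = base frame: x ahead of the robot, y to its left, z up, the work surface at z = 0. Lengths are in m, angles in degrees, forces in N, time in s.
With the tool pointing down it reaches from about 0.375 to 0.9 m from the base axis. Payload 3.1 kg.
Tool frame: the origin (TCP) lies midway between the tips of the shut fingers; the grasp point (between the pads) lies 19 mm behind it; z points along the fingers, y is the line along which they close (so a half turn about z gives the same grasp; the last joint's range is limited). The gripper opens to 87 mm and grips with 3 to 60 N. Pads are 19 mm wide; open, the fingers measure 117 mm over their backs; the gripper's body (75 mm by 190 mm) begins 51 mm behind the grasp point.
Start: joints at [-74.169, 30.224, 82.088, -0, 67.689, -10.227], TCP at [0.275, -0.561, 0.223] pointing down, gripper open.
Joint ranges: [-176.69, 176.69], [-43.24, 126.21], [12.49, 139.97], [-82, 262], [0, 151.66], [-163.58, 163.58]. Speed limits (degrees/s): [159.86, 159.86, 180, 180, 180, 180].

### API

Orientations are given as a 3x3 rotation matrix whose columns are the frame's x, y, z axes.
In Python, from rig import bot gives the robot as it stands.
- The arm moves only by the tool steer_hand, called after ">>>" by a JSON object that holds its "api" and its "payload", one argument or row to a line. Schema: {"type":"object","properties":{"deltas":{"type":"string"},"only":{"type":"string"},"quiet":{"type":"boolean"},"lines":{"type":"string"}},"required":["deltas"],"additionalProperties":false}. deltas is a string of 1 to 20 rows, parted by a bar, with the numbers parted by spaces; each row has 7 numbers: dx, dy, dz in parts of the range, where 1.0 means 0.75 m, then a rotation vector rx, ry, rz in normalised numbers (1 is 90 degrees), then the opening from 0.0 (shut) to 1.0 (fully open); each row is the pose to reach, as a shift and turn from the pose commanded when the call began, along the tool's axes at that moment; what a row does not reach only later rows make up. A row lasts 1/10 s, in which the tool goes at most 0.05 m and 8.59 degrees, less where a joint would pass 70% of its speed; a pose out of reach is approached as far as the arm can. The fingers move at their own pace and stop on an object; the grip force is fixed at half the most. Time passes only in rows, so rows that do not move let the fingers close. The tool returns the time, the measured TCP pose, the force, the opening and the grip force at its end. only (a regular expression) keeps the lines of the reply that match it, lines (a string "A,B") keeps lines A to B, and quiet returns only ok. Shift and turn numbers lie between -1 and 1, and a call with a number outside is refused. Input that does not fit is refused with a message, and nothing moves.
- bot.read_state(): the state, without advancing time (a new reading comes with each control period).
- bot.capture(name): name is "side" or "top"; returns a dict with "color" (480x640x3 uint8, red, green, blue), "K" (3x3 intrinsics, pixels), "D" ([k1, k2, p1, p2, k3] as OpenCV has them; the pictures are not rectified), "view" (4x4, takes a point from world to camera coordinates). Camera axes: x right, y up, looking along -z (the intrinsics and any distortion apply to the point x, -y, -z); pixel columns grow to the right and rows downward; lengths in m; the calibration is good to about 2 mm. A picture is of the moment at which its call begins. There is no depth.
- bot.hand_in(): hands the job in; it is judged then, once.
The state is a dict: "time_s": time; "joint_positions": joint angles; "qvel": joint speeds; "tau": joint torques, N m; "position": TCP position; "tcp_rot": TCP orientation; "force": force on the tool from outside, world axes, zero at the start; "moment": the same for the moment, N m; "opening": opening from 0.0 (shut) to 1.0 (fully open); "grasp_force": force on a finger pad.
Only numpy, scipy, OpenCV 4.12 (cv2) and the standard library are available. Lean on these libraries where they do the work, as an engineer would, in place of code of your own. Each camera call takes 0.05 s, during which the arm holds its last target. There are 200 camera calls.

### The job

One old bracket lies on the white sample card by the blue bins: take the new bracket of the same shape out of its bin and set it down flat, without dropping it, on the bed of the painting jig between the open jaws, centred on the yellow middle line, with its long straight back close against the fixed jaw. Once you have let go of it, slide the other jaw by its red knob until the bracket is clamped square between the jaws, its back flush against the fixed one. Leave the other brackets, old and new, and the bottle, jar, tub, brush and roller where they are.

Things in the scene. Friction and masses are not known exactly. Their poses are not given: they have to be found in the camera images.
- bins: Fixed blue block of three open bins in a row along its y: 150 (x) x 415 (y) x 30 tall, walls 4, floor top 4 above its origin (centre of underside). Bin centres at y = -137, 0 and +137; each is about 142 x 133 inside and holds one new bracket, in any order, with its bar roughly along the block's x (within about 0.3 rad) and its tabs to +y.
- card: Fixed white sample card with two yellow stripes, 120 x 130 x 3, beside the bins on their far side; origin under its centre. The one old bracket lying on it (any yaw) is the sample.
- discards: Fixed shallow white tray, 130 x 230 x 15, floor 3 thick, beyond the jig: holds the two other old brackets, which are not the sample. Origin under its centre.
- new_elbow: New bright aluminium bracket like a letter L (elbow): one tab, at the +x end of the bar, centred at x = +35; free bar for gripping from x = -45 to +25. Bar 90 (x) x 20 (y) x 10 thick, lying flat; tabs 20 wide (x), standing out 26 on the +y side (46 deep over all). Origin on the underside at the bar's centre; straight back edge at y = -10. About 45 to 105 g.
- new_tee: New bright aluminium bracket like a letter T: one tab, in the middle of the bar, centred at x = 0. Bar 90 (x) x 20 (y) x 10 thick, lying flat; tabs 20 wide (x), standing out 26 on the +y side (46 deep over all). Origin on the underside at the bar's centre; straight back edge at y = -10. About 45 to 105 g.
- new_fork: New bright aluminium bracket like a letter U (fork): two tabs, one at each end of the bar, centred at x = -35 and x = +35; 50 of free bar between them. Bar 90 (x) x 20 (y) x 10 thick, lying flat; tabs 20 wide (x), standing out 26 on the +y side (46 deep over all). Origin on the underside at the bar's centre; straight back edge at y = -10. About 45 to 105 g.
- old_elbow: Old dark grey bracket with an orange paint spot, same shape, size and frame as new_elbow. It lies on the sample card or in the white tray.
- old_tee: Old dark grey bracket with an orange paint spot, same shape, size and frame as new_tee. It lies on the sample card or in the white tray.
- old_fork: Old dark grey bracket with an orange paint spot, same shape, size and frame as new_fork. It lies on the sample card or in the white tray.
- jig: Painting jig, fixed. Steel bed 150 (x) x 230 (y) x 20 high, origin under its centre, bed top at z = 20. Fixed jaw on the -y side (robot's right): two green blocks with a finger gap between (solid from |x| = 26 to 65, open between), clamping face at y = -80, top at z = 40. Yellow line on the bed at x = 0: the middle. An L bracket left away from the fixed jaw twists and jams when pushed.
- jaw (a joint): Sliding green jaw, travel in m towards the fixed jaw (the jig's -y); 0 = fully open. Its clamping face (110 long, top at z = 40) is at y = +60 mm minus the travel, so the gap between the jaws is 140 mm minus the travel: 94 mm travel closes on a bracket 46 deep. It moves against about 2 N of friction and stays where it is left.
- knob (a point): On the sliding jaw, in the red upright knob (22 in jig x, 20 in jig y, rising from the jaw's top at jig z = 40 to z = 74): the knob's axis at jig z = 60. Moves with the jaw; can be pinched from above or pushed.
- paint_bottle: Bystander: yellow paint bottle, 60 dia. x 170 tall (mm). Leave it alone.
- blue_jar: Bystander: small blue paint jar, 60 dia. x 70 tall (mm). Leave it alone.
- tub: Bystander: orange open mixing tub, 100 dia. x 70 tall (mm). Leave it alone.
- paint_brush: Bystander: paint brush lying down (mm). Leave it alone.
- roller: Bystander: paint roller with blue handle, lying down (mm). Leave it alone.

How it is judged:
By the outcome, as a careful person would: the job done as asked, in the order asked, and still so for the second after the job is handed in, with the robot touching nothing.
It also fails if it takes over 51 s, if anything falls off the work surface, if the arm or the gripper's body presses on something with over 40 N, if the wrist force passes 120 N, or if a joint passes its speed limit or range.

## Working session

There is one attempt and no reset: what is moved stays moved. The work goes in short steps, Python scripts to look and compute and a tool call to move; the robot and the scene stay as the last step left them, time stands still between calls to the robot, and variables do not carry over. Pictures are saved under pics/ and viewed, at most 10 in all, crops included, and the job is handed in when it is done.

```bash
ls; mkdir -p pics
```

Run:
```python
from rig import bot
import cv2,pickle
for n in("side","top"):
    c=bot.capture(n); pickle.dump(c,open(n+".pkl","wb")); cv2.imwrite(f"pics/{n}0.png",c["color"][:,:,::-1]); print(c["K"],c["D"],c["view"])
s=bot.read_state();print(s["position"],s["tcp_rot"],s["time_s"])
```

```text
pics
rig.py
[[556.10452398   0.         328.94681102]
 [  0.         556.10452398 236.41543245]
 [  0.           0.           1.        ]] [-0.07490603  0.          0.          0.          0.        ] [[ 0.85362844 -0.5208789   0.00191264 -0.51076106]
 [ 0.37139918  0.61122394  0.69890482 -0.20371739]
 [-0.36521383 -0.59589468  0.71521213 -1.56520573]
 [ 0.          0.          0.          1.        ]]
[[435.20148899   0.         309.52183041]
 [  0.         435.20148899 234.12400367]
 [  0.           0.           1.        ]] [0.02734146 0.         0.         0.         0.        ] [[ 0.00751383 -0.99985639 -0.01519031 -0.06461386]
 [ 0.99428725  0.00585281  0.10657674 -0.52625424]
 [-0.10647253 -0.01590433  0.99418844 -1.02974351]
 [ 0.          0.          0.          1.        ]]
[ 0.27440337 -0.56079862  0.22165429] [[ 8.98330056e-01  4.39320862e-01 -5.38820629e-04]
 [ 4.39321047e-01 -8.98328086e-01  1.91491219e-03]
 [ 3.57223168e-04 -1.95693841e-03 -9.99998021e-01]] 0.1
```

View pics/top0.png

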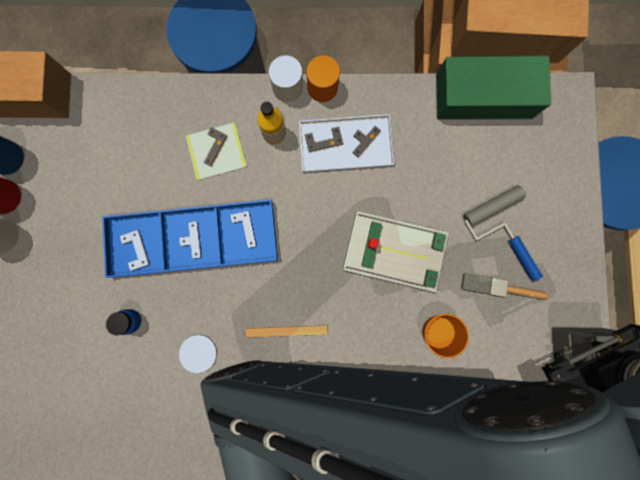

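View pics/side0.png

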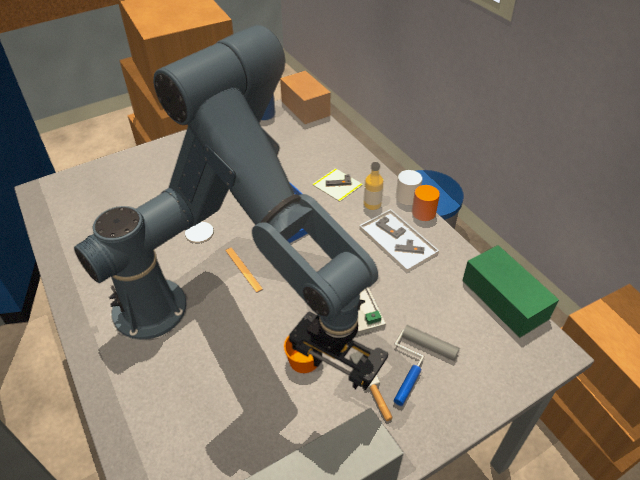

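The top view shows the bins at (190,238): fork at (131,250), tee at (190,240), elbow at (243,230). The card is at (216,150) and its sample looks like an elbow; the jig is at (397,250) with its red knob at (374,244). The side view has the bins hidden behind the arm. I'll enlarge the top view.

Run:
```python
import cv2,numpy as np
im=cv2.imread("pics/top0.png")
a=cv2.resize(im[115:185,180:280],None,fx=4,fy=4,interpolation=cv2.INTER_CUBIC) # 400x280
b=cv2.resize(im[195:265,205:305],None,fx=4,fy=4,interpolation=cv2.INTER_CUBIC)
c=cv2.resize(im[205:300,335:455],None,fx=5,fy=5,interpolation=cv2.INTER_CUBIC)
cv2.imwrite("pics/cropA.png",np.vstack([a,b])); cv2.imwrite("pics/cropJ.png",c)
```

```text
(no output)
```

View pics/cropA.png

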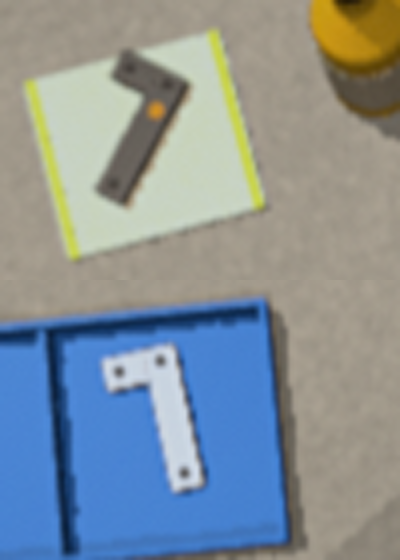

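View pics/cropJ.png

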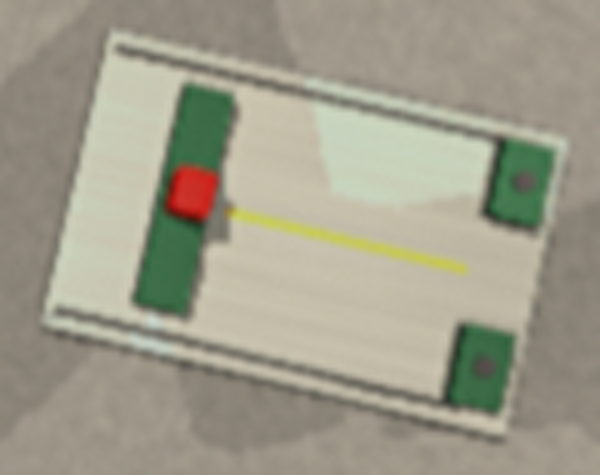

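The sample is an elbow (same handedness as the new one in the right bin). In crop A the new elbow's top corners are at (176,343), (206,486), (174,493), (151,383), (107,392) and (103,360). In crop J the bed corners are at (112,30), (567,140), (503,437) and (45,325), and the fixed-jaw faces at (500,143)-(484,213) and (461,324)-(446,402).

Create h.py:
```python
import numpy as np,cv2,pickle
from scipy.optimize import least_squares
F=np.diag([1,-1,-1.])
def ray(c,uv):
    R,t=c["view"][:3,:3],c["view"][:3,3]
    p=cv2.undistortPoints(np.array(uv,float).reshape(-1,1,2),c["K"],np.array(c["D"]))[:,0]
    d=np.c_[p,np.ones(len(p))]@F@R; return -R.T@t,d
def back(c,uv,z):
    o,d=ray(c,uv); return o+d*((z-o[2])/d[:,2])[:,None]
def proj(c,P):
    R,t=F@c["view"][:3,:3],F@c["view"][:3,3]
    return cv2.projectPoints(np.array(P,float).reshape(-1,1,3),cv2.Rodrigues(R)[0],t,c["K"],np.array(c["D"]))[0][:,0]
def tri(ca,ua,cb,ub):
    out=[]
    for a,b in zip(ua,ub):
        f=lambda X:np.r_[proj(ca,X)[0]-a,proj(cb,X)[0]-b]
        r=least_squares(f,back(ca,[a],.02)[0]); out.append(np.r_[r.x,np.abs(r.fun).max()])
    return np.array(out)
def uncrop(p,s,x0,y0): return (np.array(p,float)+.5)/s-.5+[x0,y0]
def fit(P,Q):  # model Q -> world P (2d): yaw, t
    q,p=Q-Q.mean(0),P-P.mean(0)
    a=np.arctan2((q[:,0]*p[:,1]-q[:,1]*p[:,0]).sum(),(q*p).sum())
    R=np.array([[np.cos(a),-np.sin(a)],[np.sin(a),np.cos(a)]])
    t=P.mean(0)-R@Q.mean(0); return np.degrees(a),t,np.linalg.norm(Q@R.T+t-P,axis=1).round(4)
```

Run:
```python
from h import *
c=pickle.load(open("top.pkl","rb"))
b=uncrop(np.array([(176,343),(206,486),(174,493),(151,383),(107,392),(103,360)])-[0,280],4,205,195)
Q=np.array([(45,-10),(-45,-10),(-45,10),(25,10),(25,36),(45,36)])/1e3
print("elbow",fit(back(c,b,.014)[:,:2],Q))
j=uncrop([(112,30),(567,140),(503,437),(45,325)],5,335,205)
Q=np.array([(75,115),(75,-115),(-75,-115),(-75,115)])/1e3
print("jig",fit(back(c,j,.02)[:,:2],Q))
f=uncrop([(500,143),(484,213),(461,324),(446,402)],5,335,205)
Q=np.array([(65,-80),(26,-80),(-26,-80),(-65,-80)])/1e3
print("jaw face",fit(back(c,f,.04)[:,:2],Q),fit(back(c,f,.02)[:,:2],Q))
k=uncrop([(195,170),(218,175),(208,221),(170,210)],5,335,205);print(back(c,k,.074))
y=uncrop([(230,212),(467,268)],5,335,205);print(back(c,y,.02))
```

```text
elbow (np.float64(13.182376386894694), array([0.53961688, 0.09044294]), array([0.0008, 0.0005, 0.0003, 0.0005, 0.0014, 0.0004]))
jig (np.float64(-13.339130258452101), array([ 0.48771293, -0.27047969]), array([0.0016, 0.0025, 0.0025, 0.0029]))
jaw face (np.float64(-12.886717748604939), array([ 0.48647147, -0.26751563]), array([0.0027, 0.0018, 0.0004, 0.0012])) (np.float64(-12.886717748604944), array([ 0.48752137, -0.27266739]), array([0.0015, 0.0023, 0.0008, 0.0003]))
[[ 0.51216899 -0.21015366  0.074     ]
 [ 0.50991096 -0.22073481  0.074     ]
 [ 0.48856243 -0.21593572  0.074     ]
 [ 0.49353719 -0.19849079  0.074     ]]
[[ 0.49702194 -0.23405443  0.02      ]
 [ 0.47063674 -0.34788667  0.02      ]]
```

The rows are not in the units I measure in: shifts go in shares of 0.75 m and turns go in shares of 90 degrees. I convert before sending: -0.716 m / 0.75 = -0.9547, 0.584 m / 0.75 = 0.7787, 12.9 degrees / 90 = 0.1433.

>>> {"api": "steer_hand", "payload": {
  "deltas": "0.0667 -0.0533 0 0 0 0.0556 1 | 0.1333 -0.12 0 0 0 0.1433 1 | 0.6987 -0.624 0 0 0 0.1433 1 | 0.6987 -0.624 0 0 0 0.1433 1 | 0.6987 -0.624 0 0 0 0.1433 1 | 0.6987 -0.624 0 0 0 0.1433 1 | 0.6987 -0.624 0 0 0 0.1433 1 | 0.6987 -0.624 0 0 0 0.1433 1 | 0.6987 -0.624 0 0 0 0.1433 1 | 0.6987 -0.624 0 0 0 0.1433 1 | 0.6987 -0.624 0 0 0 0.1433 1 | 0.6987 -0.624 0 0 0 0.1433 1 | 0.7787 -0.9547 0 0 0 0.1433 1 | 0.7787 -0.9547 0 0 0 0.1433 1 | 0.7787 -0.9547 0 0 0 0.1433 1 | 0.7787 -0.9547 0 0 0 0.1433 1 | 0.7787 -0.9547 0 0 0 0.1433 1 | 0.7787 -0.9547 0 0 0 0.1433 1 | 0.7787 -0.9547 0 0 0 0.1433 1 | 0.7787 -0.9547 0 0 0 0.1433 1"
}}

```text
time_s: 2.1
position: [0.4837, 0.3436, 0.2222]
tcp_rot: [[0.972, 0.234, 0.001], [0.234, -0.972, 0.002], [0.001, -0.002, -1.0]]
force: [-0.5, -0.5, 0.3]
opening: 0.996
grasp_force: 0.0
```

Run:
```python
from rig import bot
import cv2,pickle,numpy as np
c=bot.capture("side"); pickle.dump(c,open("side1.pkl","wb")); im=c["color"][:,:,::-1]
cv2.imwrite("pics/side1.png",im)
```

```text
(no output)
```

View pics/side1.png

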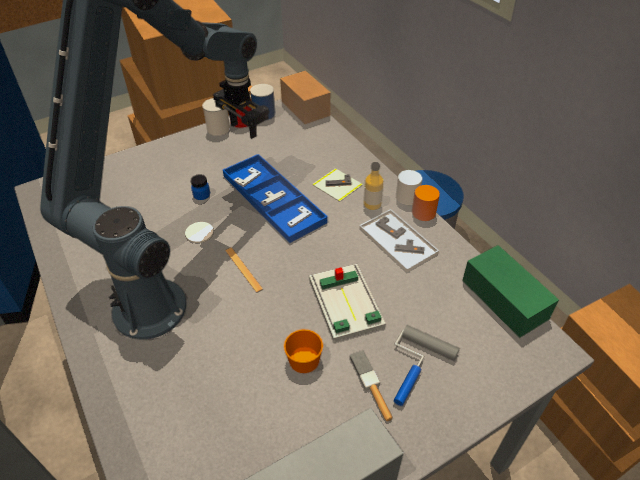

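Everything is visible in the side view now: the elbow is at (298,215), the jig at (346,300) and the knob at (339,273). I'll enlarge both.

Run:
```python
import cv2,numpy as np
im=cv2.imread("pics/side1.png")
a=cv2.resize(im[190:245,260:340],None,fx=6,fy=6,interpolation=cv2.INTER_CUBIC)
c=cv2.resize(im[255:345,300:395],None,fx=6,fy=6,interpolation=cv2.INTER_CUBIC)
cv2.imwrite("pics/cs1.png",a); cv2.imwrite("pics/cs2.png",c)
```

```text
(no output)
```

View pics/cs1.png

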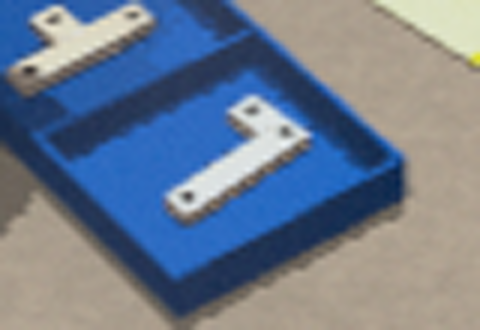

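View pics/cs2.png

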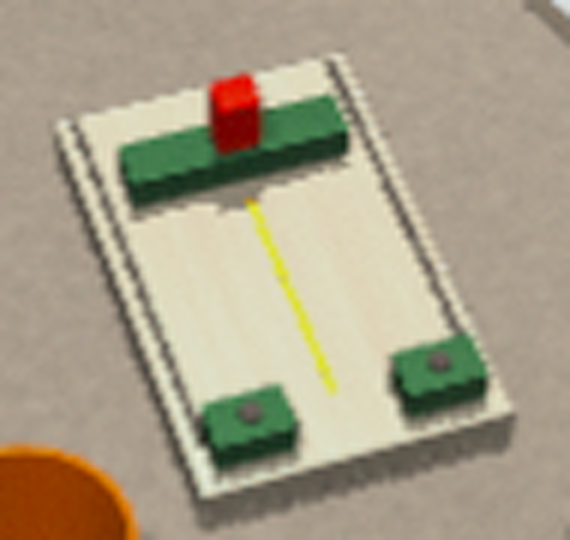

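In the side crops the elbow's holes are at (187,198), (286,131) and (252,108). The bed corners are at (340,55), (515,408), (205,495) and (62,122), the jaw bolts at (440,361) and (250,411), and the knob's top at about (235,84).

Run:
```python
from h import *
np.set_printoptions(precision=4,suppress=True)
t=pickle.load(open("top.pkl","rb"));s=pickle.load(open("side1.pkl","rb"))
h=tri(t,uncrop(np.array([(184,472),(161,359),(119,372),(176,343),(206,486),(103,360)])-[0,280],4,205,195),s,uncrop([(187,198),(286,131),(252,108),(313,133),(190,215),(228,117)],6,260,190));print(h)
print(fit(h[3:,:2],np.array([(45,-10),(-45,-10),(45,36)])/1e3))
j=tri(t,uncrop([(112,30),(567,140),(503,437),(45,325)],5,335,205),s,uncrop([(340,55),(515,408),(205,495),(62,122)],6,300,255));print(j)
print(fit(j[:,:2],np.array([(75,115),(75,-115),(-75,-115),(-75,115)])/1e3))
b=tri(t,uncrop([(524,182),(483,366),(197,191)],5,335,205),s,uncrop([(440,361),(250,411),(235,84)],6,300,255));print(b)
y=tri(t,uncrop([(467,268)],5,335,205),s,uncrop([(333,391)],6,300,255));print(y)
```

```text
[[ 0.5061  0.0842  0.0128  0.1565]
 [ 0.576   0.0994  0.0158  0.0908]
 [ 0.568   0.1249  0.0165  0.1661]
 [ 0.5864  0.09    0.0166  0.2143]
 [ 0.4982  0.0696  0.0161  0.3733]
 [ 0.5732  0.1416 -0.0043  2.9443]]
(np.float64(15.041490492506206), array([0.5395, 0.0913]), array([0.0035, 0.0006, 0.0038]))
[[ 0.5863 -0.1772  0.0182  0.1582]
 [ 0.5341 -0.3979  0.0198  0.4303]
 [ 0.3903 -0.3639  0.0184  0.2919]
 [ 0.4427 -0.1446  0.0213  0.6345]]
(np.float64(-13.267302982515556), array([ 0.4884, -0.2709]), array([0.0018, 0.0023, 0.0022, 0.003 ]))
[[ 0.511  -0.3706  0.0406  0.1669]
 [ 0.4235 -0.3492  0.0405  0.0622]
 [ 0.502  -0.2104  0.0789  0.0343]]
[[ 0.4703 -0.3477  0.0202  0.1706]]
```

Both heights agree with the text (bracket top 15 mm, bed 20 mm). The grasp is at (0.540, 0.0907) with yaw 13°. The jig is at (0.488, -0.2708) with yaw -13.3°.

To row units: 0.259 m / 0.75 = 0.3453, 0.12 m / 0.75 = 0.16, -0.5 degrees / 90 = -0.0056.

>>> {"api": "steer_hand", "payload": {
  "deltas": "-0.0013 0.0667 0 0 0 0 0.7 | -0.0027 0.1333 0.0133 0 0 0 0.7 | -0.004 0.2 0.0533 0 0 -0.0056 0.7 | -0.0053 0.2667 0.0933 0 0 -0.0056 0.7 | -0.006 0.32 0.1333 0 0 -0.0056 0.7 | -0.006 0.3453 0.16 0 0 -0.0056 0.7 | -0.006 0.3453 0.16 0 0 -0.0056 0.7 | -0.006 0.3453 0.16 0 0 -0.0056 0.7 | -0.006 0.3453 0.16 0 0 -0.0056 0.7"
}}

```text
time_s: 3.05
position: [0.5393, 0.0852, 0.1033]
tcp_rot: [[0.972, 0.236, 0.001], [0.236, -0.972, 0.0], [0.001, 0.0, -1.0]]
force: [0.4, 0.1, -0.1]
opening: 0.7
grasp_force: 0.0
```

```bash
python3 -c "
from rig import bot
import numpy as np
s=bot.read_state();R=np.array(s['tcp_rot']);print(np.degrees(np.arctan2(R[1,0],R[0,0])),R.T@(np.array([.540,.0907,.007])-s['position']))"
```

```text
13.643148785621856 [ 0.00193718 -0.00517774  0.09631508]
```

To row units: 0.096 m / 0.75 = 0.128, 0.09 m / 0.75 = 0.12, 0.6 degrees / 90 = 0.0067.

>>> {"api": "steer_hand", "payload": {
  "deltas": "0.0027 -0.0067 0.04 0 0 0.0067 0.7 | 0.0027 -0.0067 0.08 0 0 0.0067 0.7 | 0.0027 -0.0067 0.1067 0 0 0.0067 0.7 | 0.0027 -0.0067 0.12 0 0 0.0067 0.7 | 0.0027 -0.0067 0.128 0 0 0.0067 0.7 | 0.0027 -0.0067 0.128 0 0 0.0067 0.7 | 0.0027 -0.0067 0.128 0 0 0.0067 0.7 | 0.0027 -0.0067 0.128 0 0 0.0067 0.4 | 0.0027 -0.0067 0.128 0 0 0.0067 0.1 | 0.0027 -0.0067 0.128 0 0 0.0067 0 | 0.0027 -0.0067 0.128 0 0 0.0067 0 | 0.0027 -0.0067 0.128 0 0 0.0067 0 | 0.0027 -0.0067 0.128 0 0 0.0067 0 | 0.0027 -0.0067 0.128 0 0 0.0067 0"
}}

```text
time_s: 4.45
position: [0.54, 0.0905, 0.0066]
tcp_rot: [[0.974, 0.226, -0.0], [0.226, -0.974, 0.0], [-0.0, -0.0, -1.0]]
force: [-0.0, 0.6, 1.2]
opening: 0.23
grasp_force: 30.0
```

To row units: 0.4015 m / 0.75 = 0.5353, -0.1628 m / 0.75 = -0.2171, 26.4 degrees / 90 = 0.2933.

>>> {"api": "steer_hand", "payload": {
  "deltas": "0 0 -0.02 0 0 0 0 | 0 0 -0.0533 0 0 0 0 | 0 0 -0.1067 0 0 0 0 | -0.0133 0.0267 -0.1467 0 0 0.0333 0 | -0.0293 0.0733 -0.1467 0 0 0.0667 0 | -0.0507 0.1267 -0.1467 0 0 0.1111 0 | -0.0733 0.18 -0.1467 0 0 0.1556 0 | -0.0947 0.2333 -0.1467 0 0 0.2 0 | -0.116 0.2867 -0.1467 0 0 0.2444 0 | -0.1373 0.34 -0.1467 0 0 0.2933 0 | -0.1587 0.3933 -0.1467 0 0 0.2933 0 | -0.18 0.4467 -0.1467 0 0 0.2933 0 | -0.1987 0.4933 -0.14 0 0 0.2933 0 | -0.2107 0.52 -0.1267 0 0 0.2933 0 | -0.2171 0.5353 -0.1133 0 0 0.2933 0 | -0.2171 0.5353 -0.1 0 0 0.2933 0 | -0.2171 0.5353 -0.0933 0 0 0.2933 0 | -0.2171 0.5353 -0.0933 0 0 0.2933 0 | -0.2171 0.5353 -0.0933 0 0 0.2933 0"
}}

```text
time_s: 6.35
position: [0.4724, -0.3359, 0.0765]
tcp_rot: [[0.973, -0.229, -0.001], [-0.229, -0.973, 0.001], [-0.001, -0.001, -1.0]]
force: [-0.7, 0.5, 0.2]
opening: 0.22
grasp_force: 30.0
```

Run:
```python
from rig import bot
import cv2,pickle,numpy as np
o=[]
for n,(x,y) in dict(top=(340,205),side=(300,250)).items():
    c=bot.capture(n); pickle.dump(c,open(n+"2.pkl","wb")); o.append(cv2.resize(c["color"][y:y+95,x:x+100,::-1],None,fx=4,fy=4,interpolation=cv2.INTER_CUBIC))
cv2.imwrite("pics/hover.png",np.hstack(o))
s=bot.read_state();print(s["position"],s["opening"],s["grasp_force"])
```

```text
[ 0.47271236 -0.33666696  0.07699232] 0.22808667368265337 29.989503622055054
```

View pics/hover.png

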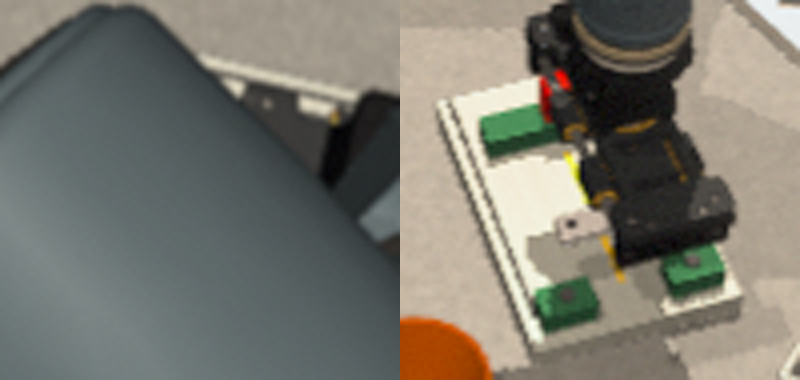

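The arm blocks the top view. The side view shows the held bracket's -x end hole at hover pixel (570,222) and the bar end's top corners at about (556,222) and (568,240). I'll check these against the expected pose.

Run:
```python
from h import *
np.set_printoptions(precision=4,suppress=True)
s=pickle.load(open("side2.pkl","rb"))
P=back(s,uncrop([(170,222),(156,222),(168,240)],4,300,250),.0842)[:,:2]
a=np.radians(-13.3);R=np.array([[np.cos(a),-np.sin(a)],[np.sin(a),np.cos(a)]])
print((P-[.488,-.2708])@R, (np.array([.4727,-.3367])-[.488,-.2708])@R)
t=pickle.load(open("side1.pkl","rb"))
# elbow in bin seen by side cam only, same hole
print(back(t,uncrop([(187,198),(286,131),(252,108)],6,260,190),.014))
```

```text
[[-0.0344 -0.0663]
 [-0.0433 -0.0635]
 [-0.0405 -0.0799]] [ 0.0003 -0.0677]
[[0.5051 0.0832 0.014 ]
 [0.5766 0.1013 0.014 ]
 [0.5698 0.1271 0.014 ]]
```

To row units: 0.052 m / 0.75 = 0.0693, -0.002 m / 0.75 = -0.0027.

>>> {"api": "steer_hand", "payload": {
  "deltas": "0 -0.0027 0.0133 0 0 0 0 | 0 -0.0027 0.0333 0 0 0 0 | 0 -0.0027 0.0507 0 0 0 0 | 0 -0.0027 0.0613 0 0 0 0 | 0 -0.0027 0.0667 0 0 0 0 | 0 -0.0027 0.0693 0 0 0 0 | 0 -0.0027 0.0693 0 0 0 0 | 0 -0.0027 0.0693 0 0 0 0 | 0 -0.0027 0.0693 0 0 0 0"
}}

```text
time_s: 7.35
position: [0.4728, -0.3358, 0.025]
tcp_rot: [[0.973, -0.231, 0.001], [-0.231, -0.973, -0.001], [0.001, 0.001, -1.0]]
force: [0.3, -0.1, -1.0]
opening: 0.225
grasp_force: 30.0
```

To row units: 0.002 m / 0.75 = 0.0027, 0.001 m / 0.75 = 0.0013.

>>> {"api": "steer_hand", "payload": {
  "deltas": "0 0.0013 0.0013 0 0 0 0 | 0 0.0027 0.0013 0 0 0 0 | 0 0.0027 0.0013 0 0 0 0 | 0 0.0027 0.0013 0 0 0 0"
}}

```text
time_s: 7.75
position: [0.4721, -0.3376, 0.0236]
tcp_rot: [[0.973, -0.231, 0.0], [-0.231, -0.973, -0.0], [0.0, 0.0, -1.0]]
force: [0.4, 0.6, -1.2]
opening: 0.224
grasp_force: 30.0
```

>>> {"api": "steer_hand", "payload": {
  "deltas": "0 0.0013 0 0 0 0 0 | 0 0.0013 0 0 0 0 0 | 0 0.0013 0 0 0 0 0"
}}

```text
time_s: 8.05
position: [0.4719, -0.3381, 0.0235]
tcp_rot: [[0.973, -0.231, -0.0], [-0.231, -0.973, 0.001], [-0.0, -0.001, -1.0]]
force: [0.4, 2.1, -0.6]
opening: 0.221
grasp_force: 30.0
```

>>> {"api": "steer_hand", "payload": {
  "deltas": "0 0.0013 0 0 0 0 0 | 0 0.0013 0 0 0 0 0 | 0 0.0013 0 0 0 0 0"
}}

```text
time_s: 8.35
position: [0.4719, -0.3381, 0.0235]
tcp_rot: [[0.973, -0.231, 0.0], [-0.231, -0.973, 0.002], [-0.0, -0.002, -1.0]]
force: [3.3, 4.7, 1.1]
opening: 0.227
grasp_force: 30.0
```

To row units: -0.001 m / 0.75 = -0.0013, 0.0005 m / 0.75 = 0.0007.

>>> {"api": "steer_hand", "payload": {
  "deltas": "0 -0.0013 0.0007 0 0 0 0 | 0 -0.0013 0.0013 0 0 0 0 | 0 -0.0013 0.0013 0 0 0 0 | 0 -0.0013 0.0013 0 0 0 0"
}}

```text
time_s: 8.75
position: [0.4718, -0.3381, 0.0226]
tcp_rot: [[0.973, -0.231, -0.0], [-0.231, -0.973, 0.001], [-0.0, -0.001, -1.0]]
force: [1.0, 3.5, 0.9]
opening: 0.22
grasp_force: 30.0
```

>>> {"api": "steer_hand", "payload": {
  "deltas": "0 0 0 0 0 0 0.25 | 0 0 0 0 0 0 0.3 | 0 0 0 0 0 0 0.4 | 0 0 0 0 0 0 0.5 | 0 0 0 0 0 0 0.5 | 0 0 -0.0133 0 0 0 0.5 | 0 0 -0.04 0 0 0 0.5 | 0 0 -0.08 0 0 0 0.6 | 0 0 -0.12 0 0 0 0.8 | 0 -0.0533 -0.1333 0 0 0 0.8 | 0 -0.1067 -0.1333 0 0 0 0.8 | 0 -0.16 -0.1333 0 0 0 0.8 | 0 -0.1827 -0.1333 0 0 0 0.8 | 0 -0.1827 -0.1333 0 0 0 0.8 | 0 -0.1827 -0.1333 0 0 0 0.8"
}}

```text
time_s: 10.25
position: [0.504, -0.206, 0.123]
tcp_rot: [[0.973, -0.23, 0.001], [-0.23, -0.973, -0.002], [0.001, 0.001, -1.0]]
force: [0.1, 0.0, 0.4]
opening: 0.798
grasp_force: 0.0
```

Run:
```python
from rig import bot
import cv2,pickle,numpy as np
o=[]
for n,(x,y) in dict(top=(340,205),side=(300,250)).items():
    c=bot.capture(n); pickle.dump(c,open(n+"3.pkl","wb")); o.append(cv2.resize(c["color"][y:y+95,x:x+100,::-1],None,fx=4,fy=4,interpolation=cv2.INTER_CUBIC))
cv2.imwrite("pics/placed.png",np.hstack(o))
```

```text
(no output)
```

View pics/placed.png

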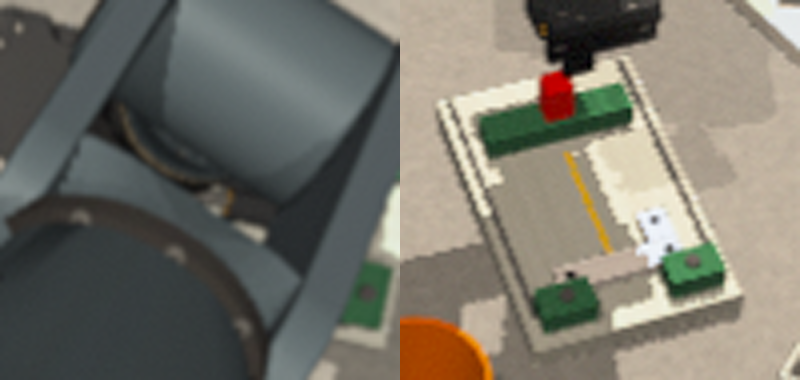

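The bracket lies flat with its back at the fixed jaw, centred on the yellow line; the knob's top is at about (557,80). I'll check the knob's y in the jig frame.

Run:
```python
from h import *
np.set_printoptions(precision=4,suppress=True)
t=pickle.load(open("top.pkl","rb"))
a=np.radians(-13.3);R=np.array([[np.cos(a),-np.sin(a)],[np.sin(a),np.cos(a)]])
J=lambda P:(P[:,:2]-[.488,-.2708])@R
print(J(back(t,uncrop([(235,100),(190,315),(180,88),(135,300)],5,335,205),.04)), J(back(t,uncrop([(176,168),(218,175),(208,221),(170,210)],5,335,205),.074)))
s=pickle.load(open("side3.pkl","rb"))
print(J(back(s,uncrop([(141,78),(172,76),(174,86),(143,90)],4,300,250),.074)))
```

```text
[[ 0.0512  0.0499]
 [-0.0542  0.0479]
 [ 0.0507  0.0768]
 [-0.0534  0.0748]] [[ 0.0084  0.0733]
 [ 0.0098  0.0538]
 [-0.0121  0.0535]
 [-0.0112  0.0716]]
[[-0.0098  0.0675]
 [ 0.0117  0.0625]
 [ 0.01    0.0533]
 [-0.012   0.0565]]
```

To row units: 0.074 m / 0.75 = 0.0987, 0.004 m / 0.75 = 0.0053.

>>> {"api": "steer_hand", "payload": {
  "deltas": "-0.0013 0.0053 0.0267 0 0 0 0.8 | -0.0013 0.0053 0.06 0 0 0 0.8 | -0.0013 0.0053 0.0867 0 0 0 0.8 | -0.0013 0.0053 0.0987 0 0 0 0.8 | -0.0013 0.0053 0.0987 0 0 0 0.8 | -0.0013 0.0053 0.0987 0 0 0 0.5 | -0.0013 0.0053 0.0987 0 0 0 0.3 | -0.0013 0.0053 0.0987 0 0 0 0.1 | -0.0013 0.0053 0.0987 0 0 0 0 | -0.0013 0.0053 0.0987 0 0 0 0 | -0.0013 0.0053 0.0987 0 0 0 0 | -0.0013 0.0053 0.0987 0 0 0 0"
}}

```text
time_s: 11.55
position: [0.5017, -0.2087, 0.0487]
tcp_rot: [[0.973, -0.231, 0.0], [-0.231, -0.973, -0.0], [0.0, 0.0, -1.0]]
force: [-0.3, 0.2, 0.1]
opening: 0.244
grasp_force: 0.0
```

To row units: 0.075 m / 0.75 = 0.1, 0.073 m / 0.75 = 0.0973.

>>> {"api": "steer_hand", "payload": {
  "deltas": "0 0 0 0 0 0 0 | 0 0 0 0 0 0 0 | 0 0.0067 0 0 0 0 0 | 0 0.02 0 0 0 0 0 | 0 0.036 0 0 0 0 0 | 0 0.052 0 0 0 0 0 | 0 0.068 0 0 0 0 0 | 0 0.08 0 0 0 0 0 | 0 0.088 0 0 0 0 0 | 0 0.0933 0 0 0 0 0 | 0 0.0973 0 0 0 0 0 | 0 0.1 0 0 0 0 0 | 0 0.1 0 0 0 0 0"
}}

```text
time_s: 12.85
position: [0.4844, -0.2821, 0.0486]
tcp_rot: [[0.973, -0.23, 0.0], [-0.23, -0.973, -0.001], [0.0, 0.001, -1.0]]
force: [0.7, -0.4, 2.1]
opening: 0.228
grasp_force: 30.0
```

>>> {"api": "steer_hand", "payload": {
  "deltas": "0 0.0013 0 0 0 0 0 | 0 0.0027 0 0 0 0 0 | 0 0.004 0 0 0 0 0 | 0 0.0053 0 0 0 0 0 | 0 0.0067 0 0 0 0 0 | 0 0.0067 0 0 0 0 0"
}}

```text
time_s: 13.45
position: [0.4832, -0.2869, 0.0486]
tcp_rot: [[0.973, -0.231, 0.0], [-0.231, -0.973, -0.0], [0.0, 0.0, -1.0]]
force: [0.2, 1.3, 3.6]
opening: 0.226
grasp_force: 30.0
```

To row units: 0.002 m / 0.75 = 0.0027, 0.001 m / 0.75 = 0.0013.

>>> {"api": "steer_hand", "payload": {
  "deltas": "0 0.0013 0 0 0 0 0 | 0 0.0027 0 0 0 0 0 | 0 0.0027 0 0 0 0 0 | 0 0.0027 0 0 0 0 0"
}}

```text
time_s: 13.85
position: [0.4827, -0.2888, 0.0486]
tcp_rot: [[0.973, -0.231, 0.0], [-0.231, -0.973, -0.0], [0.0, 0.0, -1.0]]
force: [1.1, 1.6, 3.7]
opening: 0.228
grasp_force: 30.0
```

>>> {"api": "steer_hand", "payload": {
  "deltas": "0 0.0013 0 0 0 0 0 | 0 0.0027 0 0 0 0 0 | 0 0.0027 0 0 0 0 0 | 0 0.0027 0 0 0 0 0"
}}

```text
time_s: 14.25
position: [0.4823, -0.2907, 0.0486]
tcp_rot: [[0.973, -0.231, 0.0], [-0.231, -0.973, -0.0], [0.0, 0.0, -1.0]]
force: [1.3, 1.5, 5.1]
opening: 0.229
grasp_force: 30.0
```

>>> {"api": "steer_hand", "payload": {
  "deltas": "0 0.0013 0 0 0 0 0 | 0 0.0027 0 0 0 0 0 | 0 0.0027 0 0 0 0 0 | 0 0.0027 0 0 0 0 0"
}}

```text
time_s: 14.65
position: [0.4823, -0.2908, 0.0486]
tcp_rot: [[0.973, -0.231, 0.001], [-0.231, -0.973, 0.002], [0.0, -0.002, -1.0]]
force: [4.9, 5.6, 6.1]
opening: 0.228
grasp_force: 30.0
```

To row units: 0.003 m / 0.75 = 0.004, 0.001 m / 0.75 = 0.0013.

>>> {"api": "steer_hand", "payload": {
  "deltas": "0 0.0013 0 0 0 0 0 | 0 0.004 0 0 0 0 0 | 0 0.004 0 0 0 0 0 | 0 0.004 0 0 0 0 0 | 0 0.004 0 0 0 0 0"
}}

```text
time_s: 15.15
position: [0.4822, -0.2909, 0.0486]
tcp_rot: [[0.973, -0.232, 0.001], [-0.232, -0.973, 0.006], [-0.0, -0.006, -1.0]]
force: [8.7, 13.5, 8.0]
opening: 0.227
grasp_force: 30.1
```

>>> {"api": "steer_hand", "payload": {
  "deltas": "0 -0.002 0 0 0 0 0 | 0 -0.004 0 0 0 0 0 | 0 -0.004 0 0 0 0 0.3 | 0 -0.004 0 0 0 0 0.5 | 0 -0.004 0 0 0 0 0.6 | 0 -0.004 0 0 0 0 0.6 | 0 -0.004 0 0 0 0 0.6 | 0 -0.004 -0.0267 0 0 0 0.6 | 0 -0.004 -0.08 0 0 0 0.6 | 0 -0.004 -0.1333 0 0 0 0.6 | 0 -0.0533 -0.1733 0 0 0 0.6 | 0 -0.12 -0.1867 0 0 0 0.6 | 0 -0.1867 -0.1867 0 0 0 0.6 | 0 -0.2533 -0.1867 0 0 0 0.6 | 0 -0.32 -0.1867 0 0 0 0.6 | 0 -0.3867 -0.1867 0 0 0 0.6 | 0 -0.4533 -0.1867 0 0 0 0.6 | 0 -0.4533 -0.1867 0 0 0 0.6 | 0 -0.4533 -0.1867 0 0 0 0.6"
}}

```text
time_s: 17.05
position: [0.5593, 0.0365, 0.1884]
tcp_rot: [[0.974, -0.228, -0.0], [-0.228, -0.974, -0.001], [-0.0, 0.001, -1.0]]
force: [0.4, -1.0, -0.1]
opening: 0.599
grasp_force: 0.0
```

Run:
```python
from rig import bot
import cv2,pickle,numpy as np
o=[]
for n,(x,y) in dict(top=(340,205),side=(300,250)).items():
    c=bot.capture(n); pickle.dump(c,open(n+"4.pkl","wb")); o.append(cv2.resize(c["color"][y:y+95,x:x+100,::-1],None,fx=4,fy=4,interpolation=cv2.INTER_CUBIC))
cv2.imwrite("pics/final.png",np.hstack(o))
```

```text
(no output)
```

View pics/final.png

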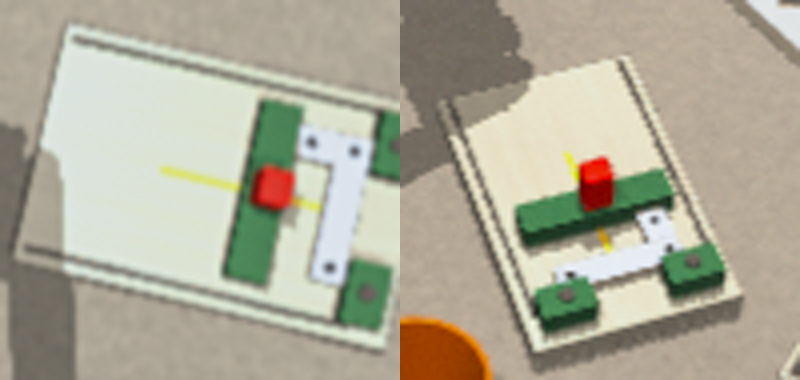

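The final view shows the bracket between the jaws, with the sliding jaw on its tab and its bar holes at (330,267) and (355,150). I'll check that it is square before handing in.

Run:
```python
from h import *
np.set_printoptions(precision=4,suppress=True)
a=np.radians(-13.3);R=np.array([[np.cos(a),-np.sin(a)],[np.sin(a),np.cos(a)]])
J=lambda P:(P[:,:2]-[.488,-.2708])@R
t=pickle.load(open("top4.pkl","rb"))
print(J(back(t,uncrop([(330,267),(355,150),(312,142)],4,340,205),.03)),J(back(t,uncrop([(395,146),(367,293)],4,340,205),.04)))
s=pickle.load(open("side4.pkl","rb"))
print(J(back(s,uncrop([(171,274),(270,247),(255,219)],4,300,250),.03)),J(back(s,uncrop([(292,262),(166,296)],4,300,250),.04)))
```

```text
[[-0.0343 -0.0697]
 [ 0.0377 -0.0695]
 [ 0.0364 -0.0435]] [[ 0.0442 -0.0896]
 [-0.0449 -0.0916]]
[[-0.0337 -0.0696]
 [ 0.0382 -0.0692]
 [ 0.0369 -0.0434]] [[ 0.0448 -0.0924]
 [-0.0453 -0.0924]]
```

```bash
python3 -c "
from rig import bot
print(bot.hand_in())"
```

```text
the job is handed in; nothing more can be done
None
```

The new elbow bracket is clamped square in the jig with its back flush against the fixed jaw, about 1.5 to 2 mm off the yellow middle line; I handed the job in at about 17 s, and it returned no verdict.

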